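# Open the dial padlock and present it

### The job

Take the lockout padlock off the hasp on the trolley and show it: turn its dial until the pointed end of the bar grip clicks into the notch that points straight at the shackle, pull the shackle fully out, then take the lock by its dial and lift it straight up off the hasp. Finish still holding the open lock in the gripper, at rest and level with the dial upward, about 15 cm (no less than 10 cm) above the trolley top; leave everything else on the trolley where it is.

Things in the scene. Friction and masses are not known exactly. Their poses are not given: they have to be found in the camera images.
- hasp: aluminium plate 100 x 110 x 8 mm fixed to the trolley top, with low cradle walls (top 18 mm above the trolley) round the padlock, 1.5 mm clear of it, and a steel staple arch (two posts and a crossbar, top 38 mm above the trolley, centred at hasp x = +24, y = +52 mm, 27 x 7 mm) over one leg of the shackle. Origin on the trolley top below the middle of the padlock; +y points the way the shackle opens
- lock: dark steel padlock lying face up in the hasp's cradle, body 76 (x) x 80 (y) x 34 (z) mm, about 0.5 kg in all; origin at the centre of the body's underside (8 mm above the trolley top at the start), z up through the dial face, +y towards the shackle. A small steel pin housing stands 10 mm high on the face at -x beside the dial
- lock_top (a point): point on the padlock's upper face on the dial's axis (lock x = 0, y = -5, z = 34 mm); axes as the lock
- dial_grip (a point): on the dial's axis, where to grip its bar: bar 12 mm wide, about 40 mm long, 28 mm high, upright walls, on a lobed black disc of 51 mm diameter. This point is 19 mm above the disc's top and 9 mm below the bar's top (62 mm above the lock's underside, 70 mm above the trolley). Its axes turn with the dial: y runs along the bar towards the pointed end, x across it
- dial_point (a point): tip of the bar grip's pointed end, 23 mm from the dial's axis
- dial (a joint): dial angle, rad, positive counter-clockwise seen from above; starts somewhere between about 0.7 and 2.4, in a notch. At 0 the pointed end points along the lock's +y, straight at the shackle, and only there (within about 0.17) the shackle is free. A sprung pin clicks into a notch every 30 degrees (12 round the dial); about 0.06 N m takes it over a lobe, and it draws the dial to the middle of the nearest notch when let go. Turns -3 to 3
- click_pin (a joint): travel of the sprung click pin, m: about 0 in a notch, 0.002 on top of a lobe
- shackle (a joint): shackle travel, m: 0 closed, 0.028 fully out along the lock's +y; stays where it is left (about 1.5 N of friction). While the dial is off its notch it moves no more than about 2 mm. From about 0.022 its free leg is clear of the staple and the lock can be lifted straight up
- bow (a point): middle of the shackle's bow: round steel bar of 8 mm diameter running along the lock's x, 98 mm from the lock's origin along +y when closed, 25 mm above the trolley top and free below; U of 56 mm outer width, legs 8 mm thick at lock x = -24 and +24 mm. 37 mm of free room inside the U between bow and staple, open table outside it. Axes as the lock; moves with the shackle
- mirror_mount: bystander: black mirror mount on a post, 51 x 52 x 106 mm, at the back; origin at its underside
- post_holder: bystander: black post holder with steel post, 25 x 41 x 105 mm, at the back; origin at its underside
- parts_box: bystander: flat compartment box with clear lid, 92 x 130 x 29 mm, at the back; origin at its underside
- dropper_bottle: bystander: dropper bottle, 32 mm diameter, 105 mm high, at the back; origin at its underside
- filter_frame: bystander: square framed filter lying flat, 50 x 50 x 9 mm, back right; origin at its underside
- base_clamp: bystander: slotted clamp bar, 26 x 75 x 17 mm, at the right edge; origin at its underside
- thumb_knob: bystander: black thumb knob standing on its head, 20 mm diameter, 29 mm high, just on the robot's side of the hasp; origin at its underside
- clear_bush: bystander: clear plastic bush, 26 mm diameter, 12 mm high, just behind the hasp; origin at its underside

How it is judged (in metres and radians):
On the way, in this order (a step that is already met when the one before it is completed fails the run):
1. the dial stands in the notch that points at the shackle, the shackle still in (value of joint dial between -0.15 and 0.15 rad and value of joint shackle below 0.005 m), for 0.2 s.
2. the shackle is pulled out while the lock still lies in the hasp (value of joint shackle above 0.022 m and z of lock in the frame of hasp below 0.02 m), for 0.2 s.
At the end, for the whole second after the job is handed in: the lock is held in the fingers, its underside more than 10 cm above the trolley top, dial upward within 0.3 rad of level, free of the hasp, at rest (under 0.05 m/s), the shackle still out by more than 20 mm (height (world z) of lock above 0.1 m and angle between lock's own z axis and vertical below 0.3 rad and value of joint shackle above 0.02 m and contact force between the fingers and lock above 1 N and contact force between hasp and lock below 0.1 N and linear speed of lock below 0.05 m/s and angular speed of lock below 0.3 rad/s); the arm keeps its last pose, push and grip.
It fails at once if another thing on the trolley is shifted by more than 3 cm (distance of any of mirror_mount, post_holder, parts_box, dropper_bottle, filter_frame, base_clamp, thumb_knob, clear_bush from where it was at the start of the episode above 0.03 m).
It also fails if it takes over 69 s, if anything falls off the work surface, if the arm or the gripper's body presses on something with over 40 N, if the wrist force passes 120 N, or if a joint passes its speed limit or range.

### The arm

A 7-joint arm with a two-finger parallel gripper is mounted at the origin on a cart in front of the work surface, level with it; the furniture and walls round the work are solid. World frame = base frame: x ahead of the robot, y to its left, z up, the work surface at z = 0. Lengths are in mm, angles in rad, forces in N, time in s.
With the tool pointing down it reaches from about 350 to 900 mm from the base axis. Payload 19.9 kg.
Tool frame: the origin (TCP) lies at the very end of the fingers, on their centre line; the grasp point (between the pads) lies 19 mm behind it; z points along the fingers, y is the line along which they close (so a half turn about z gives the same grasp; the last joint's range is limited). The gripper opens to 94 mm and grips with 3 to 60 N. Pads are 16 mm wide; open, the fingers measure 119 mm over their backs; the gripper's body (75 mm by 177 mm) begins 78 mm behind the grasp point.
Start: joints at [1.196, 0.417, -0.01, 1.614, 0.005, 1.111, -0.053], TCP at [204.174, -590.687, 205.425] pointing down, gripper open.
Joint ranges: [-2.81, 2.81], [-0.39, 2.02], [-1.27, 1.25], [0.06, 2.57], [-1.19, 4.33], [0.19, 2], [-2.82, 2.82]. Speed limits (rad/s): [1.89, 1.89, 2.39, 2.39, 3.01, 3.01, 3.01].

### API

Orientations are given as a rotation vector (axis times angle).
In Python, from rig import sensors, optics, r gives the robot as it stands.
- The arm moves only by the tool play_rows, never from a script. Its argument "motion" is a list that holds one entry, the list of rows, each a list of 7 numbers: the closure, from 0 (fully open) to 1 (shut), then the shift along the tool's x, y, z in mm, then the turn, a rotation vector about the tool's x, y, z in degrees. In form: [[[gripper, dx, dy, dz, wx, wy, wz], ...]]. A call has 1 to 10 rows; each row is the pose to reach, as a shift and turn from the pose commanded when the call began, along the tool's axes at that moment; what a row does not reach only later rows make up. A row lasts 1/10 s, in which the tool goes at most 50 mm and 8.59 degrees, less where a joint would pass 70% of its speed; a pose out of reach is approached as far as the arm can. A call with a gripper value outside its range is refused whole. The fingers move at their own pace and stop on an object; "squeeze" is the grip in N (left out, the last holds). Time passes only in rows, so rows that repeat a pose let the fingers close. It gives the time, the measured TCP pose, the force, the opening and the grip force at its end, in the units of the state.
- sensors.get_state(): the state, without advancing time (a new reading comes with each control period).
- optics.read_camera(name): name is "scene" or "top" or "wrist"; returns a dict with "image" (480x640x3 uint8, red, green, blue), "fx", "fy", "cx", "cy" (pixels), "extrinsics" (4x4, takes a point from world to camera coordinates). Camera axes: x right, y up, looking along -z (the intrinsics and any distortion apply to the point x, -y, -z); pixel columns grow to the right and rows downward; lengths in mm; the calibration is good to about 2 mm. A picture is of the moment at which its call begins. There is no depth.
- r.job_done(): hands the job in; it is judged then, once.
The state is a dict: "time": time; "joints": joint angles; "joint_vel": joint speeds; "tau": joint torques, N m; "tcp_pos": TCP position; "orientation": TCP orientation; "force": force on the tool from outside, world axes, zero at the start; "wrist_torque": the same for the moment, N m; "opening": finger opening in mm; "grasp_force": force on a finger pad.
Only numpy, scipy, OpenCV 4.12 (cv2) and the standard library are available. Lean on these libraries where they do the work, as an engineer would, in place of code of your own. Each camera call takes 0.05 s, during which the arm holds its last target. There are 200 camera calls.

## Working session

There is one attempt and no reset: what is moved stays moved. The work goes in short steps, Python scripts to look and compute and a tool call to move; the robot and the scene stay as the last step left them, time stands still between calls to the robot, and variables do not carry over. Pictures are saved under pics/ and viewed, at most 10 in all, crops included, and the job is handed in when it is done.

Besides the shell and the picture viewer there is one more tool, called after "Call:" as a command line: name --argument value ..., lists and objects as JSON in quotes. play_rows: Moves the arm, as the interface text tells. Its arguments: {"type":"object","properties":{"motion":{"type":"array"},"squeeze":{"type":"number"}},"required":["motion"]}

```bash
ls; mkdir -p pics
cat > h.py <<'E'
import numpy as np, cv2
from scipy.spatial.transform import Rotation as R
from rig import sensors, optics, r
def cam(n):
    d=optics.read_camera(n); return d
def ray(d,u,v,z):
    E=np.array(d["extrinsics"]);c=np.array([(u-d["cx"])/d["fx"],-(v-d["cy"])/d["fy"],-1])
    Rm=E[:3,:3];o=-Rm.T@E[:3,3];w=Rm.T@c
    return o+w*(z-o[2])/w[2]
def proj(d,p):
    E=np.array(d["extrinsics"]);c=E[:3,:3]@np.array(p)+E[:3,3]
    return d["cx"]+d["fx"]*c[0]/-c[2], d["cy"]+d["fy"]*-c[1]/-c[2]
def save(d,n): cv2.imwrite("pics/"+n,d["image"][:,:,::-1])
E
python3 - <<'E'
from h import *
s=sensors.get_state();print(s["tcp_pos"],s["orientation"],s["opening"])
for n in("scene","top"):
    d=cam(n);save(d,n+"0.png");print({k:d[k] for k in d if k!="image"})
E
```

```text
pics
[ 204.03263372 -590.36418718  204.83108148] [-3.09704692e+00 -5.20134509e-01  4.62037984e-04] 93.70232088004414
{'fx': 547.6868503452963, 'fy': 547.6868503452963, 'cx': 316.9193169262093, 'cy': 243.001636859664, 'extrinsics': array([[-8.12986766e-01, -5.81987419e-01, -1.85246311e-02,
         3.99238461e+02],
       [ 3.64411126e-01, -5.33349468e-01,  7.63375973e-01,
        -3.05685983e+02],
       [-4.54155315e-01,  6.13863982e-01,  6.45688750e-01,
        -6.30742048e+02],
       [ 0.00000000e+00,  0.00000000e+00,  0.00000000e+00,
         1.00000000e+00]])}
{'fx': 445.3706613321694, 'fy': 445.3706613321694, 'cx': 310.6183792012398, 'cy': 246.41857343923243, 'extrinsics': array([[ 2.28471630e-02, -9.99623691e-01,  1.51817081e-02,
        -8.66092899e+01],
       [ 9.93491004e-01,  2.43968597e-02,  1.11267323e-01,
        -5.48135648e+02],
       [-1.11595838e-01,  1.25407477e-02,  9.93674544e-01,
        -8.63536141e+02],
       [ 0.00000000e+00,  0.00000000e+00,  0.00000000e+00,
         1.00000000e+00]])}
```

View pics/top0.png

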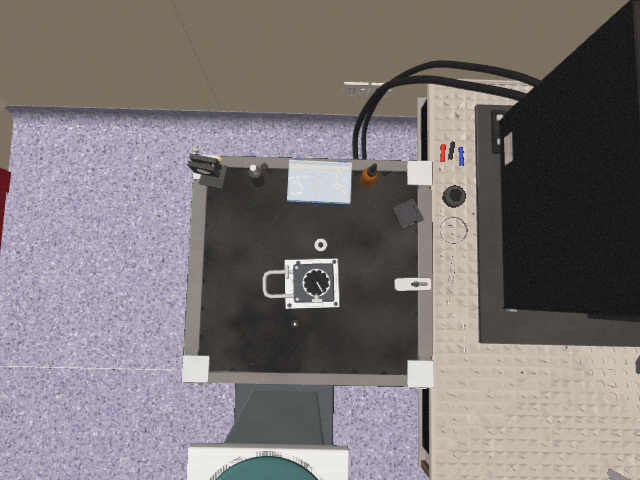

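View pics/scene0.png

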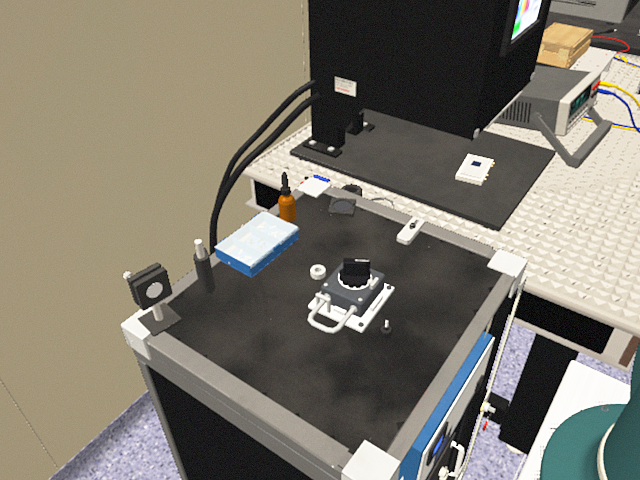

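The top view shows the lock near (317,283), with the shackle bow at about (265,284), so the shackle opens towards world +y. The thumb knob is at (295,324) and the bush at (320,244). I'll zoom in next.

Run:
```python
from h import *
d=cam("top");c=d["image"][230:340,245:360];cv2.imwrite("pics/c1.png",cv2.resize(c,None,fx=5,fy=5,interpolation=cv2.INTER_CUBIC)[:,:,::-1])
for n,u,v,z in(("dial",317,283,70),("bow",265,284,25),("knob",295,324,29),("bush",320,244,12)):print(n,ray(d,u,v,z))
```

```text
dial [475.89695966 -86.85969799  70.        ]
bow [472.83771406  15.86931363  25.        ]
knob [395.42049227 -46.31220422  29.        ]
bush [557.6680426  -92.99546306  12.        ]
```

View pics/c1.png

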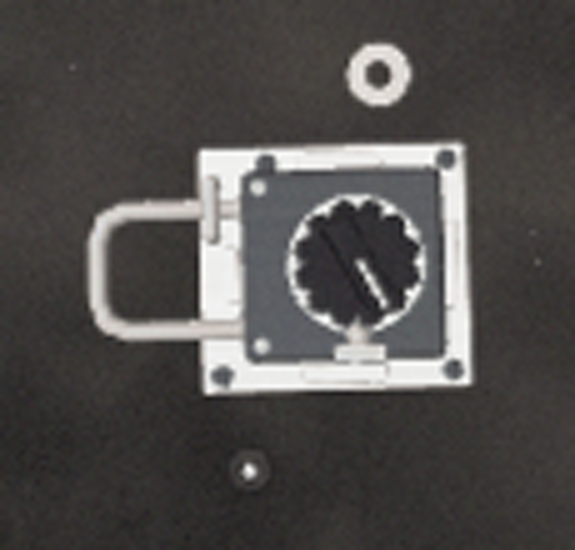

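The close-up shows the pin housing on the image's lower side, so lock +x is world +x and lock +y is image left. The dial centre is near crop (357,263). The white line runs to (385,305), so the dial angle is about 120°. I'll go above it now and measure with the wrist camera.

```bash
cat >> h.py <<'E'
def goto(p,az):  # tool pointing down, tool y at azimuth az deg
    s=sensors.get_state();R0=R.from_rotvec(s["orientation"])
    a=np.radians(az);y=np.array([np.cos(a),np.sin(a),0]);z=np.array([0,0,-1]);x=np.cross(y,z)
    R1=R.from_matrix(np.stack([x,y,z],1))
    print("t",s["time"],"tcp",np.round(s["tcp_pos"],1),"j7",s["joints"][6].round(2),"shift",np.round(R0.inv().apply(np.array(p)-s["tcp_pos"]),1),"turn",np.round((R0.inv()*R1).as_rotvec(degrees=True),1))
E
python3 -c "
from h import *
goto((460,-70,230),0)"
```

```text
t 0.15 tcp [ 204.1 -590.4  205. ] j7 -0.05 shift [ 411.9 -408.3  -24.7] turn [ -0.   -0.  -70.9]
```

Call:
play_rows --motion '[[[0,41,-41,-2,0,0,-7],[0,82,-82,-5,0,0,-14],[0,124,-122,-7,0,0,-21],[0,165,-163,-10,0,0,-28],[0,206,-204,-12,0,0,-35],[0,247,-245,-15,0,0,-42],[0,288,-286,-17,0,0,-49],[0,330,-327,-20,0,0,-56],[0,371,-367,-22,0,0,-63],[0,412,-408,-25,0,0,-71]]]'

```text
time: 1.15
tcp_pos: [425.2, -140.6, 227.0]
orientation: [2.214, 2.228, -0.0]
force: [0.7, -1.0, 0.2]
opening: 93.9
grasp_force: 0.0
```

Call:
play_rows --motion '[[[0,0,0,0,0,0,0],[0,0,0,0,0,0,0],[0,0,0,0,0,0,0],[0,0,0,0,0,0,0]]]'

```text
time: 1.55
tcp_pos: [424.3, -143.5, 226.6]
orientation: [-2.223, -2.22, 0.0]
force: [-0.5, -0.3, -0.0]
opening: 93.9
grasp_force: 0.0
```

Run:
```python
from h import *
goto((460,-70,230),0)
d=cam("wrist");save(d,"w1.png");np.save("w1.npy",d,allow_pickle=True)
print(sensors.get_state()["joints"])
```

```text
t 1.55 tcp [ 424.3 -143.5  226.6] j7 0.21 shift [73.6 35.6 -3.4] turn [-0.  -0.  -0.1]
[ 0.7300758   0.09576494 -0.49867285  1.99279947  0.05232859  1.06556983
  0.20685559]
```

View pics/w1.png

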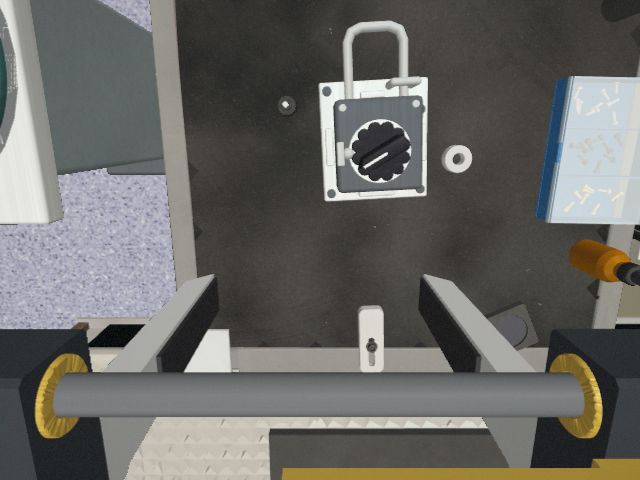

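The wrist view shows the bow at the top at (376,27), the disc centre near (380,151), and the bar running from about (360,166) to (405,135). The tip with the white line is at lower left (360,167), towards the -x/-y side, which fits 120°.

Run:
```python
from h import *
d=np.load("w1.npy",allow_pickle=True).item()
im=d["image"];hsv=cv2.cvtColor(im,cv2.COLOR_RGB2HSV)
def W(c,z): return np.array([ray(d,u,v,z)[:2] for u,v in c.reshape(-1,2)],np.float32)
g=cv2.cvtColor(im,cv2.COLOR_RGB2GRAY)
m=((g>200)).astype(np.uint8);m[:, :305]=0;m[:,440:]=0;m[:70]=0;m[215:]=0
c=np.argwhere(m)[:,::-1].astype(float)
h=cv2.convexHull(W(c,8));print("plate",cv2.minAreaRect(h))
# bow
b=((g>110)).astype(np.uint8);b[:,335:420][75:]=b[:,335:420][75:];b[76:]=0;b[:,:335]=0;b[:,420:]=0
c=np.argwhere(b)[:,::-1].astype(float);w=W(c,25);hh=cv2.convexHull(w)
print("bow y",w[:,1].max(),"x",w[:,0].min(),w[:,0].max(), "mid-x",np.median(w[w[:,1]<5][:,0]))
for row in (45,70):
    k=np.where(b[row])[0];print(row,k.min(),k.max(),ray(d,(k.min()+k.max())/2,row,25))
# disc dark
k=(g<45).astype(np.uint8);n,l,s,ce=cv2.connectedComponentsWithStats(k)
i=[j for j in range(1,n) if 340<ce[j][0]<420 and 110<ce[j][1]<190 and s[j][4]>300];print(s[i],ce[i])
cs,_=cv2.findContours((np.isin(l,i)).astype(np.uint8),cv2.RETR_EXTERNAL,cv2.CHAIN_APPROX_NONE)
q=max(cs,key=len)
print("disc",cv2.minEnclosingCircle(W(q.astype(float),51)),cv2.fitEllipse(W(q.astype(float),51)))
cv2.imwrite("pics/c2.png",cv2.resize(im[100:205,315:435],None,fx=5,fy=5,interpolation=cv2.INTER_CUBIC)[:,:,::-1])
print(ray(d,287,105,15),ray(d,457,159,12))
print("cam z",-(np.array(d["extrinsics"])[:3,:3].T@np.array(d["extrinsics"])[:3,3]))
```

```text
plate ((476.3926086425781, -72.34197235107422), (98.55872344970703, 118.12078094482422), 3.023555040359497)
bow y 22.30384 x 445.0884 501.1455 mid-x 453.27225
45 343 407 [472.51019584   2.90540152  25.        ]
70 344 407 [473.60156119 -17.05866867  25.        ]
[] []Traceback (most recent call last):
  File "<stdin>", line 19, in <module>
ValueError: max() iterable argument is empty
```

Run:
```python
from h import *
d=np.load("w1.npy",allow_pickle=True).item()
im=d["image"];g=cv2.cvtColor(im,cv2.COLOR_RGB2GRAY)
cv2.imwrite("pics/c2.png",cv2.resize(im[100:205,315:435],None,fx=5,fy=5,interpolation=cv2.INTER_CUBIC)[:,:,::-1])
# white ring outer edge, at lock face
k=(g>150).astype(np.uint8);yy,xx=np.mgrid[:480,:640];k[(xx-380)**2+(yy-151)**2>36**2]=0;k[(xx<350)]=0
c=np.argwhere(k)[:,::-1].astype(np.float32)
print(len(c),cv2.minEnclosingCircle(c))
(u,v),rr=cv2.minEnclosingCircle(c)
for z in(42,44):print(z,ray(d,u,v,z),rr*2*np.linalg.norm(ray(d,u+1,v,z)-ray(d,u,v,z)))
print(ray(d,287,105,15),ray(d,457,159,12))
for p in((477.3,-84.6,51),(477.3,-84.6,79)):print(proj(d,p))
```

```text
597 ((379.7615051269531, 150.59796142578125), 32.250587463378906)
42 [477.25929346 -84.82535295  42.        ] 56.02166845632243
44 [476.96636335 -84.75126866  44.        ] 55.71348727652358
[395.48489221 -45.18992707  15.        ] [554.91043213 -93.80549516  12.        ]
(np.float64(381.361189710114), np.float64(150.72600297597484))
(np.float64(386.7017640714853), np.float64(152.08745032010694))
```

View pics/c2.png

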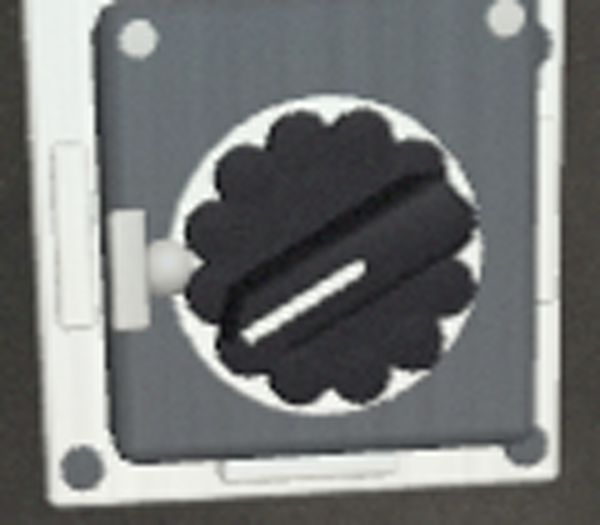

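The disc sits on axis (477.2, -84.7), and the bow-based estimate agrees. The lock yaw is about +3°, the bar azimuth about 213° and the dial about 120°. I'll move above the dial with the tool y at 123°.

```bash
python3 -c "
from h import *
goto((477.2,-84.7,110),123)"
```

```text
t 1.6 tcp [ 424.4 -143.5  226.7] j7 0.21 shift [ 58.8  52.8 116.6] turn [  -0.    -0.  -123.1]
```

Call:
play_rows --motion '[[[0.55,12,11,0,0,0,-8],[0.55,24,22,0,0,0,-16],[0.55,36,33,0,0,0,-24],[0.55,48,44,0,0,0,-32],[0.55,59,53,10,0,0,-40],[0.55,59,53,25,0,0,-48],[0.55,59,53,40,0,0,-56],[0.55,59,53,60,0,0,-64],[0.55,59,53,80,0,0,-72],[0.55,59,53,90,0,0,-80]]]'

```text
time: 2.6
tcp_pos: [476.9, -84.1, 135.3]
orientation: [-0.265, -3.129, -0.001]
force: [-0.6, -0.2, 0.2]
opening: 42.4
grasp_force: 0.0
```

```bash
python3 -c "
from h import *
goto((477.2,-84.7,110),123);print(sensors.get_state()['joints'])"
```

```text
t 2.6 tcp [476.9 -84.1 135.3] j7 1.27 shift [-0.4 -0.5 25.3] turn [  0.1  -0.1 -42.7]
[ 0.70792127  0.32724658 -0.69614977  2.00435221  0.26534119  0.90155116
  1.27271061]
```

Call:
play_rows --motion '[[[0.55,0,0,5,0,0,-8],[0.55,0,0,10,0,0,-16],[0.55,0,0,15,0,0,-24],[0.55,0,0,20,0,0,-32],[0.55,0,0,25,0,0,-40],[0.55,0,0,25,0,0,-43],[0.55,0,0,25,0,0,-43],[0.55,0,0,25,0,0,-43]]]'

```text
time: 3.4
tcp_pos: [477.7, -84.0, 111.8]
orientation: [0.889, -3.013, -0.0]
force: [0.9, 0.6, 0.3]
opening: 42.3
grasp_force: 0.0
```

```bash
python3 -c "
from h import *
goto((477.2,-84.7,55),123);print(sensors.get_state()['joints'])
d=cam('wrist');im=d['image'];save(d,'w2.png')"
```

```text
t 3.4 tcp [477.7 -84.  111.8] j7 1.91 shift [ 0.8 -0.4 56.8] turn [ 0.  -0.  -0.1]
[ 0.80809452  0.406153   -0.8314873   2.01979987  0.38899333  0.87828774
  1.90780748]
```

View pics/w2.png

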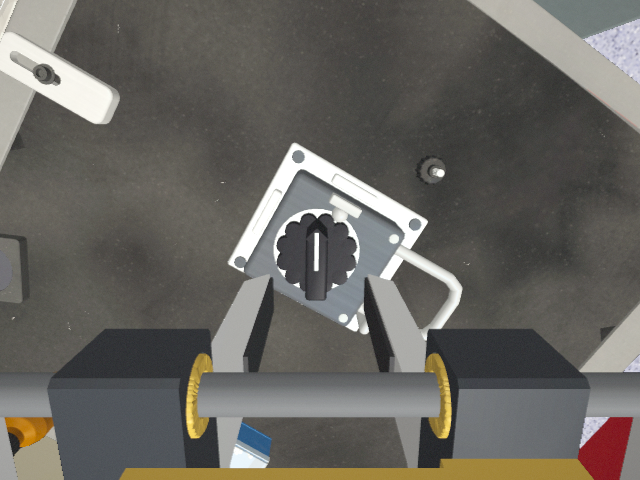

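The bar is vertical at u≈317 and centred between the fingers, with the pointed end up. I'll descend and grip.

Call:
play_rows --motion '[[[0.55,0,0,15,0,0,0],[0.55,0,0,30,0,0,0],[0.55,0,0,42,0,0,0],[0.55,0,0,52,0,0,0],[0.55,0,0,56,0,0,0],[0.55,0,0,56,0,0,0],[1,0,0,56,0,0,0],[1,0,0,56,0,0,0],[1,0,0,56,0,0,0],[1,0,0,56,0,0,0]]]' --squeeze 15

```text
time: 4.45
tcp_pos: [478.0, -83.6, 56.1]
orientation: [-0.894, 3.011, -0.001]
force: [4.7, -6.0, 4.5]
opening: 14.0
grasp_force: 3.6
```

Call:
play_rows --motion '[[[1,0,0,0,0,0,0],[1,0,0,0,0,0,0],[1,0,0,0,0,0,0],[1,0,0,0,0,0,0]]]'

```text
time: 4.85
tcp_pos: [478.1, -83.7, 56.0]
orientation: [-0.894, 3.011, -0.001]
force: [2.8, -2.9, 5.1]
opening: 11.9
grasp_force: 15.0
```

Call:
play_rows --motion '[[[1,0,0,0,0,0,6],[1,0,0,0,0,0,12],[1,0,0,0,0,0,18],[1,0,0,0,0,0,24],[1,0,0,0,0,0,30],[1,0,0,0,0,0,36],[1,0,0,0,0,0,42],[1,0,0,0,0,0,48],[1,0,0,0,0,0,54],[1,0,0,0,0,0,60]]]' --squeeze 20

```text
time: 5.85
tcp_pos: [477.8, -84.6, 56.0]
orientation: [0.739, 3.053, -0.002]
force: [0.7, -9.6, 8.0]
opening: 11.9
grasp_force: 20.0
```

Call:
play_rows --motion '[[[1,0,0,0,0,0,6],[1,0,0,0,0,0,12],[1,0,0,0,0,0,18],[1,0,0,0,0,0,24],[1,0,0,0,0,0,30],[1,0,0,0,0,0,36],[1,0,0,0,0,0,42],[1,0,0,0,0,0,48],[1,0,0,0,0,0,54],[1,0,0,0,0,0,60]]]'

```text
time: 6.85
tcp_pos: [477.3, -85.1, 56.0]
orientation: [2.167, 2.273, -0.003]
force: [-4.4, -13.0, 11.1]
opening: 11.7
grasp_force: 20.0
```

```bash
python3 -c "
from h import *
goto((477.2,-84.7,55),3);print(sensors.get_state()['force'],sensors.get_state()['wrist_torque'])"
```

```text
t 6.85 tcp [477.3 -85.1  56. ] j7 0.01 shift [ 0.5 -0.1  1. ] turn [-0.   0.1 -0.3]
[ -4.44901925 -13.0440986   11.13713908] [-3.39102167  0.9920991   0.11775607]
```

Call:
play_rows --motion '[[[0.55,0,0,0,0,0,0],[0.55,0,0,0,0,0,0],[0.55,0,0,0,0,0,0],[0.55,0,0,0,0,0,0],[0.55,0,0,-15,0,0,0],[0.55,0,0,-35,0,0,0],[0.55,0,0,-60,0,0,0],[0.55,0,0,-60,0,0,0],[0.55,0,0,-60,0,0,0]]]'

```text
time: 7.75
tcp_pos: [477.8, -83.5, 115.9]
orientation: [2.16, 2.28, 0.001]
force: [-0.1, 1.1, -0.9]
opening: 42.4
grasp_force: 0.0
```

```bash
python3 -c "
from h import *
goto((471.8,18.2,80),93)
print(sensors.get_state()['joints'])
d=cam('wrist');save(d,'w3.png');np.save('w3.npy',d,allow_pickle=True)
print(proj(d,(471.8,18.2,25)),proj(d,(477.2,-84.7,79)))"
```

```text
t 7.75 tcp [477.8 -83.5 115.9] j7 0.05 shift [101.9  -0.6  35.9] turn [  0.    0.  -89.9]
[ 0.37315312  0.29975097 -0.30488227  2.03001319  0.120727    0.8278773
  0.0531486 ]
(np.float64(318.04514970279916), np.float64(85.33824329903595)) (np.float64(317.83732111161726), np.float64(271.12278378949446))
```

View pics/w3.png

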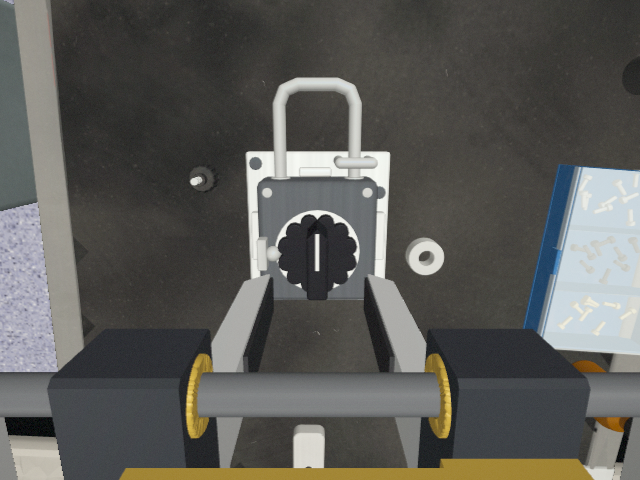

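The dial now points straight at the shackle, with the bar vertical at u≈317. The bow is at (317,85), where I projected it. Next is the bow.

Call:
play_rows --motion '[[[0.68,10,0,0,0,0,-8],[0.68,25,0,0,0,0,-16],[0.68,40,0,0,0,0,-24],[0.68,55,0,0,0,0,-32],[0.68,70,0,0,0,0,-40],[0.68,85,0,0,0,0,-48],[0.68,95,0,0,0,0,-56],[0.68,102,-1,0,0,0,-64],[0.68,102,-1,5,0,0,-72],[0.68,102,-1,10,0,0,-80]]]'

```text
time: 8.8
tcp_pos: [470.8, 18.7, 104.8]
orientation: [-0.18, -3.135, -0.001]
force: [0.9, 0.9, -0.0]
opening: 30.2
grasp_force: 0.0
```

Call:
play_rows --motion '[[[0.68,0,0,10,0,0,-8],[0.68,0,0,25,0,0,-10],[0.68,0,0,25,0,0,-10],[0.68,0,0,25,0,0,-10]]]'

```text
time: 9.2
tcp_pos: [470.8, 18.5, 80.2]
orientation: [0.079, -3.139, -0.001]
force: [0.8, 0.3, 0.4]
opening: 30.0
grasp_force: 0.0
```

```bash
python3 -c "
from h import *
goto((471.8,18.2,8),93);print(sensors.get_state()['joints'],sensors.get_state()['opening'])
d=cam('wrist');save(d,'w4.png')
print(proj(d,(471.8,18.2,25)))"
```

```text
t 9.2 tcp [470.8  18.5  80.2] j7 1.23 shift [-1.1 -0.4 72.2] turn [ 0.  -0.1 -0.1]
[ 0.4286502   0.38639059 -0.62432023  2.07656845  0.31962414  0.77365005
  1.22864841] 29.959892011276526
(np.float64(317.083732141243), np.float64(261.17091367202903))
```

View pics/w4.png

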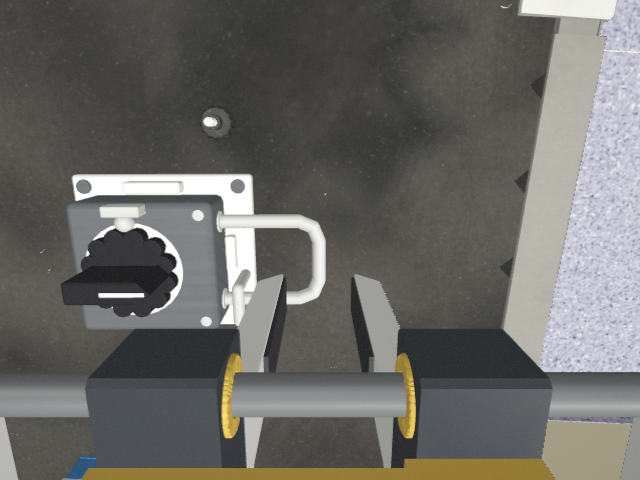

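The bow at (319,261) matches the projection and is centred between the fingers. I'll descend and close on it.

Call:
play_rows --motion '[[[0.68,-1,0,15,0,0,0],[0.68,-1,0,30,0,0,0],[0.68,-1,0,45,0,0,0],[0.68,-1,0,58,0,0,0],[0.68,-1,0,68,0,0,0],[0.68,-1,0,71,0,0,0],[0.68,-1,0,71,0,0,0],[1,-1,0,71,0,0,0],[1,-1,0,71,0,0,0],[1,-1,0,71,0,0,0]]]' --squeeze 20

```text
time: 10.25
tcp_pos: [472.5, 18.3, 10.2]
orientation: [-0.084, 3.14, -0.0]
force: [0.1, -0.1, 0.3]
opening: 9.2
grasp_force: 0.0
```

Call:
play_rows --motion '[[[1,0,0,0,0,0,0],[1,0,0,0,0,0,0],[1,0,0,0,0,0,0],[1,0,0,0,0,0,0]]]'

```text
time: 10.65
tcp_pos: [472.5, 18.5, 9.9]
orientation: [-0.084, 3.14, 0.0]
force: [1.0, 0.2, 2.8]
opening: 7.5
grasp_force: 20.0
```

Call:
play_rows --motion '[[[1,0,3,0,0,0,0],[1,0,6,0,0,0,0],[1,0,9,0,0,0,0],[1,0,12,0,0,0,0],[1,0,15,0,0,0,0],[1,0,18,0,0,0,0],[1,0,21,0,0,0,0],[1,0,24,0,0,0,0],[1,0,26,0,0,0,0],[1,0,28,0,0,0,0]]]'

```text
time: 11.65
tcp_pos: [470.6, 46.5, 9.8]
orientation: [0.084, -3.14, -0.0]
force: [1.7, -3.5, 0.2]
opening: 7.6
grasp_force: 20.0
```

Call:
play_rows --motion '[[[1,0,0.5,0,0,0,0],[1,0,1,0,0,0,0],[1,0,1,0,0,0,0],[1,0,1,0,0,0,0]]]'

```text
time: 12.05
tcp_pos: [470.6, 46.8, 9.7]
orientation: [0.083, -3.14, 0.001]
force: [0.7, -5.8, 1.2]
opening: 7.2
grasp_force: 20.0
```

Call:
play_rows --motion '[[[0.7,0,0,0,0,0,0],[0.7,0,0,0,0,0,0],[0.7,0,0,0,0,0,0],[0.7,0,0,0,0,0,0],[0.7,0,0,-15,0,0,0],[0.7,0,0,-35,0,0,0],[0.7,0,0,-60,0,0,0],[0.7,0,0,-85,0,0,0],[0.55,0,0,-106,0,0,0],[0.55,0,0,-106,0,0,0]]]'

```text
time: 13.05
tcp_pos: [472.1, 47.6, 119.0]
orientation: [-0.084, 3.136, -0.001]
force: [-0.4, -0.1, 0.2]
opening: 40.0
grasp_force: 0.0
```

```bash
python3 -c "
from h import *
goto((477.2,-84.7,116),3)"
```

```text
t 13.05 tcp [472.1  47.6 119. ] j7 1.22 shift [   2.  -132.4    3.1] turn [ 0.2  0.2 90.1]
```

Call:
play_rows --motion '[[[0.55,0,-12,0,0,0,8],[0.55,0,-26,0,0,0,16],[0.55,0,-40,0,0,0,24],[0.55,0,-54,0,0,0,32],[0.55,1,-68,0,0,0,40],[0.55,1,-82,0,0,0,48],[0.55,1,-96,0,0,0,56],[0.55,1,-110,0,0,0,64],[0.55,2,-124,0,0,0,72],[0.55,2,-132,0,0,0,80]]]'

```text
time: 14.05
tcp_pos: [475.4, -85.4, 115.9]
orientation: [-1.962, -2.453, 0.0]
force: [0.7, 2.0, -0.6]
opening: 42.4
grasp_force: 0.0
```

Call:
play_rows --motion '[[[0.55,0,0,0,0,0,8],[0.55,0,0,0,0,0,10],[0.55,0,0,0,0,0,10],[0.55,0,0,0,0,0,10]]]'

```text
time: 14.45
tcp_pos: [475.6, -84.3, 115.9]
orientation: [-2.159, -2.282, -0.0]
force: [-0.7, 0.0, 0.2]
opening: 42.5
grasp_force: 0.0
```

```bash
python3 -c "
from h import *
goto((477.2,-84.7,55),3)
d=cam('wrist');save(d,'w5.png')"
```

```text
t 14.45 tcp [475.6 -84.3 115.9] j7 0.06 shift [-0.5  1.5 60.9] turn [-0.  -0.   0.2]
```

View pics/w5.png

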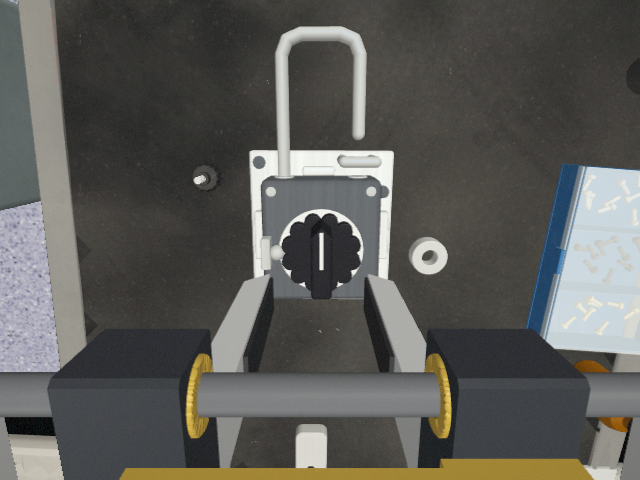

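The shackle is fully out, with its free leg ending at (359,135) clear of the staple at (360,161). The dial is still at zero. I'll grip the bar and lift.

Call:
play_rows --motion '[[[0.55,1,1,15,0,0,0],[0.55,2,1.5,30,0,0,0],[0.55,2,1.5,45,0,0,0],[0.55,2,1.5,56,0,0,0],[0.55,2,1.5,61,0,0,0],[0.55,2,1.5,61,0,0,0],[1,2,1.5,61,0,0,0],[1,2,1.5,61,0,0,0],[1,2,1.5,61,0,0,0],[1,2,1.5,61,0,0,0]]]' --squeeze 50

```text
time: 15.5
tcp_pos: [477.3, -82.5, 55.1]
orientation: [2.161, 2.28, 0.0]
force: [0.6, 0.0, -0.3]
opening: 13.9
grasp_force: 0.0
```

Call:
play_rows --motion '[[[1,0,0,0,0,0,0],[1,0,0,0,0,0,0],[1,0,0,0,0,0,0],[1,0,0,0,0,0,0],[1,0,0,0,0,0,0]]]'

```text
time: 16.0
tcp_pos: [477.3, -82.5, 55.0]
orientation: [2.161, 2.28, 0.0]
force: [-1.6, 0.2, 6.7]
opening: 11.7
grasp_force: 50.0
```

Call:
play_rows --motion '[[[1,0,0,-2,0,0,0],[1,0,0,-4,0,0,0],[1,0,0,-7,0,0,0],[1,0,0,-10,0,0,0],[1,0,0,-14,0,0,0],[1,0,0,-18,0,0,0],[1,0,0,-23,0,0,0],[1,0,0,-28,0,0,0],[1,0,0,-34,0,0,0],[1,0,0,-40,0,0,0]]]'

```text
time: 17.0
tcp_pos: [477.2, -82.5, 95.4]
orientation: [2.161, 2.28, 0.0]
force: [0.4, 0.6, -5.2]
opening: 11.9
grasp_force: 50.0
```

Force z is -5.2 N, which matches the lock's weight. I'll keep raising it.

Call:
play_rows --motion '[[[1,0,0,-8,0,0,0],[1,0,0,-20,0,0,0],[1,0,0,-33,0,0,0],[1,0,0,-46,0,0,0],[1,0,0,-60,0,0,0],[1,0,0,-74,0,0,0],[1,0,0,-86,0,0,0],[1,0,0,-95,0,0,0],[1,0,0,-100,0,0,0],[1,0,0,-102,0,0,0]]]'

```text
time: 18.0
tcp_pos: [477.2, -82.5, 197.2]
orientation: [2.161, 2.28, 0.0]
force: [0.8, 0.0, -5.9]
opening: 11.5
grasp_force: 50.0
```

Call:
play_rows --motion '[[[1,0,0,0,0,0,0],[1,0,0,0,0,0,0],[1,0,0,0,0,0,0],[1,0,0,0,0,0,0],[1,0,0,0,0,0,0],[1,0,0,0,0,0,0]]]'

```text
time: 18.6
tcp_pos: [477.2, -82.5, 196.7]
orientation: [-2.161, -2.28, 0.0]
force: [-0.5, -0.2, -4.9]
opening: 11.8
grasp_force: 50.0
```

```bash
python3 -c "
from h import *
d=cam('scene');u,v=map(int,proj(d,(475,-60,170)));print(u,v)
c=d['image'][max(v-120,0):v+120,max(u-160,0):u+160];cv2.imwrite('pics/s2.png',cv2.resize(c,None,fx=2,fy=2)[:,:,::-1])"
```

```text
348 222
```

View pics/s2.png

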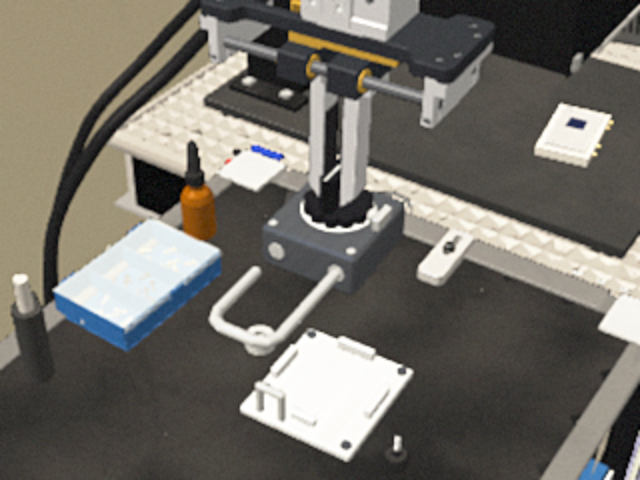

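The lock hangs level and open above the empty hasp, with the body near crop (335,235). The other things haven't moved. Handing in.

```bash
python3 -c "
from h import *
print(r.job_done())"
```

```text
the job is handed in; nothing more can be done
None
```

The padlock is unlocked, off the hasp and held level with the dial up, its underside about 15 cm above the trolley and the shackle fully out; the job is handed in (no verdict came back).

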